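# Pump up the vacuum hold-down of a phone repair station

## Task

Pump up the vacuum that holds the phone on the black repair station: with closed fingertips, press the orange plunger all the way down and let it spring back to the top, again and again, until the green indicator pin beside it has popped fully out and its white band shows. Then leave the plunger up and take the hand away. Work the pin only by pumping - do not touch or pull it - and do not lift or shift the phone or anything else lying about.

Things in the scene. Friction and masses are not known exactly. Their poses are not given: they have to be found in the camera images.
- plunger_top (a point): Centre of the flat top of the orange mushroom-shaped plunger head, the thing to press (head 46 mm across, 14 mm thick, on a 14 mm steel rod over an upright aluminium barrel 52 mm across). It stands 150 mm above the table when the plunger is up and 125 mm when it is right down; its z axis points up. Nothing taller than 145 mm stands within 75 mm of it.
- plunger (a joint): Plunger stroke in m: 0 = up (rest), 0.025 = right down against its stop. A spring returns it by itself: about 5 N at the top, 9 N at the bottom. A stroke counts only if it goes at least 20 mm down and then comes back up to the top; shorter strokes may do nothing.
- pin_travel (a joint): How far the indicator pin has come out, in m; 0 = in, 0.042 = fully out, about where pumping stops raising it. It rises as the plunger comes back UP, by 7 mm a full stroke (3 to 11 mm on the first), and stays where it is between strokes. It starts 0 to 18 mm out, so three to six strokes are needed; more strokes do no harm.
- pin_tip (a point): Centre of the top of the green indicator pin (upright, 14 mm across), which comes out of a grey 36 mm square housing, 90 mm from the plunger's axis. 99 mm above the table when in, 141 mm when fully out; a white band at its foot shows above the brass collar (95 mm high) only when it is fully out.
- indicator_pin: The green indicator pin itself, not to be touched. Its origin lies on the pin's axis, 99 mm below its tip.
- station: The vacuum hold-down station, fixed to the table: black base plate 180 mm (its x) by 280 mm (its y) by 12 mm, origin at the middle of its underside. In its frame the plunger's axis is at (-45, -60) mm, the pin's at (45, -60) mm and the middle of the rubber pad with the phone at (0, 72) mm.
- phone_mid (a point): Centre of the black phone lying loose on the station's rubber pad (148 x 72 x 8 mm, long side along its x, its underside 18 mm above the table). Leave it lying.
- nozzle_jar: Small jar with a blue cap, 28 mm across, 42 mm high, loose on the station's base plate near the plunger; origin under its middle. Leave alone.
- cracked_phone: Second phone, with a cracked screen, 148 x 72 x 8 mm, on the mat; origin under its middle. Leave alone.
- spool: Metal solder spool, 54 mm across, 44 mm high; origin under its middle. Leave alone.
- screwdriver: Blue-handled screwdriver, 160 mm long, lying along its x. Leave alone.
- tweezers: Steel tweezers, 130 mm long, lying along their x; origin near the middle. Leave alone.
- flux_bottle: Bottle with a red cap, 36 mm across, 75 mm high; origin under its middle. Leave alone.
- screw_dish: Steel dish, 60 mm across, 18 mm high; origin under its middle. Leave alone.

How it is judged (in metres and radians):
On the way, in this order (a step that is already met when the one before it is completed fails the run):
1. the plunger is pressed at least 18 mm down (value of joint plunger above 0.018 m).
2. the pin has popped fully out (value of joint pin_travel above 0.039 m), for 0.2 s.
At the end, for the whole second after the job is handed in: The indicator pin is at least 39 mm out and at rest, the plunger is back up within 3 mm, the phone on the pad lies within 8 mm, the jar within 15 mm and all the other loose things within 20 mm of where they started (value of joint pin_travel above 0.039 m and value of joint plunger below 0.003 m and velocity of joint pin_travel below 0.01 m/s and distance of phone_mid from where it was at the start of the episode below 0.008 m and distance of nozzle_jar from where it was at the start of the episode below 0.015 m and distance of each of cracked_phone, spool, screwdriver, tweezers, flux_bottle, screw_dish from where it was at the start of the episode below 0.02 m); the robot touches nothing.
It fails at once if the robot touches the indicator pin (contact force between indicator_pin and the arm above 0.5 N or contact force between indicator_pin and the fingers above 0.5 N).
It fails at once if the phone on the pad is shifted or lifted by more than 8 mm (distance of phone_mid from where it was at the start of the episode above 0.008 m).
It fails at once if the nozzle jar (15 mm) or another loose thing (20 mm) is shifted or lifted (distance of nozzle_jar from where it was at the start of the episode above 0.015 m or distance of any of cracked_phone, spool, screwdriver, tweezers, flux_bottle, screw_dish from where it was at the start of the episode above 0.02 m).
It also fails if it takes over 48 s, if anything falls off the work surface, if the arm or the gripper's body presses on something with over 40 N, if the wrist force passes 120 N, or if a joint passes its speed limit or range.

## Robot

A 6-joint arm with a two-finger parallel gripper is mounted at the origin on the work surface. World frame = base frame: x ahead of the robot, y to its left, z up, the work surface at z = 0. Lengths are in mm, angles in rad, forces in N, time in s.
With the tool pointing down it reaches from about 275 to 750 mm from the base axis. Payload 10.2 kg.
Tool frame: the origin (TCP) lies at the very end of the fingers, on their centre line; the grasp point (between the pads) lies 19 mm behind it; z points along the fingers, y is the line along which they close (so a half turn about z gives the same grasp; the last joint's range is limited). The gripper opens to 85 mm and grips with 20 to 120 N. Pads are 22 mm wide; open, the fingers measure 114 mm over their backs; the gripper's body (76 mm by 85 mm) begins 54 mm behind the grasp point. The pads swing forward as they close: fully open they stand 13 mm farther back than shut.
Start: joints at [0.945, 0.313, 1.498, -0, 1.331, -0.223], TCP at [205.811, 482.984, 231.294] pointing down, gripper open.
Joint ranges: [-2.94, 2.94], [-0.97, 2.17], [0.19, 2.56], [-1.23, 4.37], [0.02, 3.11], [-2.88, 2.88]. Speed limits (rad/s): [2.39, 2.39, 3.01, 3.14, 3.14, 3.14].

## Interface

Orientations are given as a unit quaternion [w, x, y, z].
In Python, from rig import ctrl gives the robot as it stands.
- The arm moves only by the shell command python3 -m inch 'ROWS' [OPENING] [FORCE]. ROWS is text: rows parted by semicolons, each of 6 numbers parted by spaces: the shift along the tool's x, y, z in mm, then the turn, a rotation vector about the tool's x, y, z in units of 6 degrees (1.0 is 6 degrees). A call has exactly 10 rows; each row shifts and turns the commanded pose from where the row before left it, along the tool's axes as they then stand; what a row does not reach is not made up. A row lasts 1/12 s, in which the tool goes at most 41.7 mm and 7.16 degrees, less where a joint would pass 70% of its speed; a pose out of reach is approached as far as the arm can. A call with a gripper value outside its range is refused whole. OPENING is the opening, from 0 (shut) to 1 (fully open), set as the call begins (- or left out, the last holds). The fingers move at their own pace and stop on an object; FORCE is the grip in N (left out, the last holds). Time passes only in rows, so rows that do not move let the fingers close, or fill a call up. It gives the time, the measured TCP pose, the force, the opening and the grip force at its end, in the units of the state.
- ctrl.sense(): the state, without advancing time (a new reading comes with each control period).
- ctrl.capture(name): name is "scene" or "top" or "wrist"; returns a dict with "image" (480x640x3 uint8, red, green, blue), "intrinsics" (3x3 intrinsics, pixels), "rvec" (rotation vector, rad) and "tvec" (3), from world to camera coordinates, as OpenCV has them. Camera axes: x right, y down, z forward; pixel columns grow to the right and rows downward; lengths in mm; the calibration is good to about 2 mm. A picture is of the moment at which its call begins. There is no depth.
- ctrl.finish_job(): hands the job in; it is judged then, once.
The state is a dict: "time_s": time; "joints": joint angles; "dq": joint speeds; "tau": joint torques, N m; "eef_pos": TCP position; "ee_rot": TCP orientation; "force": force on the tool from outside, world axes, zero at the start; "wrist_torque": the same for the moment, N m; "grip_width": opening from 0.0 (shut) to 1.0 (fully open); "grip_force": force on a finger pad.
Only numpy, scipy, OpenCV 4.12 (cv2) and the standard library are available. Lean on these libraries where they do the work, as an engineer would, in place of code of your own. Each camera call takes 0.05 s, during which the arm holds its last target. There are 200 camera calls.

## Working session

There is one attempt and no reset: what is moved stays moved. The work goes in short steps, Python scripts to look and compute and a shell command to move; the robot and the scene stay as the last step left them, time stands still between calls to the robot, and variables do not carry over. Pictures are saved under pics/ and viewed, at most 10 in all, crops included, and the job is handed in when it is done.

```bash
mkdir -p pics; ls; python3 - <<'E'
from rig import ctrl
import cv2
s=ctrl.sense();print({k:s[k] for k in("time_s","eef_pos","ee_rot","force","grip_width")})
for n in("scene","top"):
    c=ctrl.capture(n);cv2.imwrite(f"pics/{n}0.png",c["image"][:,:,::-1]);print(n,c["tvec"],c["rvec"])
E
```

```text
pics
{'time_s': 0.0, 'eef_pos': array([205.63727759, 482.77038744, 230.70715704]), 'ee_rot': array([-2.75288868e-04,  2.00029889e-01,  9.79789571e-01, -6.03001859e-04]), 'force': array([ 1.16194809, -0.23741751,  0.1988983 ]), 'grip_width': 1.002010518078384}
scene [-463.90804506 -107.13181516 1587.19611594] [ 2.27968008  0.531254   -0.24111629]
top [ -42.32038612  554.11529657 1519.32902545] [ 2.16510288 -2.15365031  0.14388702]
```

View pics/scene0.png

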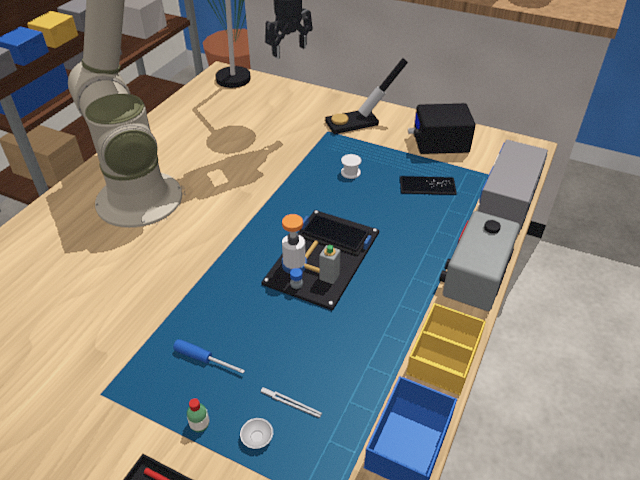

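View pics/top0.png

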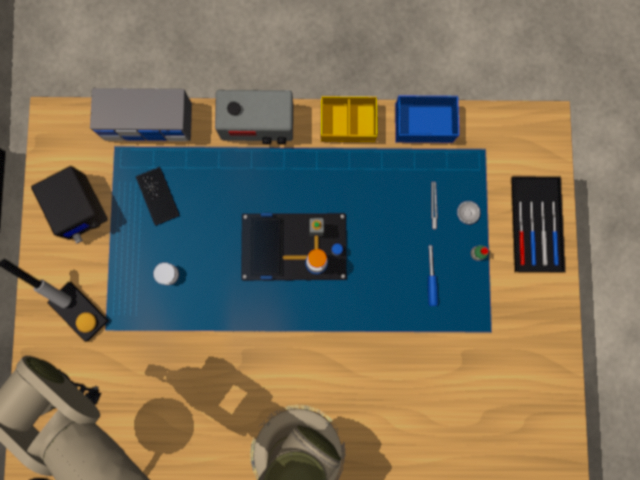

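The scene view shows the orange head at about (292,222) and the green pin at (329,249). In the top view the head is at (317,260), the pin at (316,227) and the blue jar at (337,249). The arm is parked well to the left. I'll back-project these at their known heights and take enlarged crops.

```bash
cat > h.py <<'E'
import cv2,numpy as np
from rig import ctrl
def at_z(c,u,v,z):
    R=cv2.Rodrigues(np.array(c["rvec"],float))[0];t=np.array(c["tvec"],float).ravel()
    d=R.T@np.linalg.inv(c["intrinsics"])@[u,v,1];o=-R.T@t
    return o+d*(z-o[2])/d[2]
def proj(c,p):
    return cv2.projectPoints(np.array([p],float),np.array(c["rvec"],float),np.array(c["tvec"],float),np.array(c["intrinsics"],float),None)[0].ravel()
E
python3 - <<'E'
from h import *
S=ctrl.capture("scene");T=ctrl.capture("top")
def blob(c,u,v,r,lo,hi):
    h=cv2.cvtColor(c["image"],cv2.COLOR_RGB2HSV)[v-r:v+r,u-r:u+r]
    m=cv2.inRange(h,lo,hi);ys,xs=np.nonzero(m)
    return xs.mean()+u-r,ys.mean()+v-r,len(xs),xs.min()+u-r,xs.max()+u-r,ys.min()+v-r,ys.max()+v-r
for n,c,(u,v) in(("S",S,(292,222)),("T",T,(317,260))):
    b=blob(c,u,v,14,(5,170,150),(18,255,255));print(n,b,at_z(c,b[0],b[1],146 if n=="T" else 144))
print("pinT",at_z(T,316.5,226,105),"pinS",at_z(S,329,249,105))
print("corners",[at_z(T,*p,12).round() for p in((243,214),(346,213),(348,279),(242,280))])
a=cv2.resize(S["image"][195:315,240:400],None,fx=5,fy=5,interpolation=2)[:,:,::-1]
b=cv2.resize(T["image"][195:295,233:363],None,fx=6,fy=6,interpolation=2)[:,:,::-1]
cv2.imwrite("pics/sc.png",a);cv2.imwrite("pics/tc.png",b)
E
```

```text
S (np.float64(291.3114754098361), np.float64(223.7377049180328), 61, np.int64(283), np.int64(302), np.int64(215), np.int64(230)) [490.43057516 -50.70963663 144.        ]
T (np.float64(316.73228346456693), np.float64(257.53543307086613), 254, np.int64(305), np.int64(325), np.int64(248), np.int64(266)) [491.92862969 -44.25369743 146.        ]
pinT [575.42759581 -43.74934559 105.        ] pinS [580.79119986 -49.61416481 105.        ]
corners [array([620., 153.,  12.]), array([ 625., -124.,   12.]), array([ 448., -129.,   12.]), array([444., 152.,  12.])]
```

View pics/tc.png

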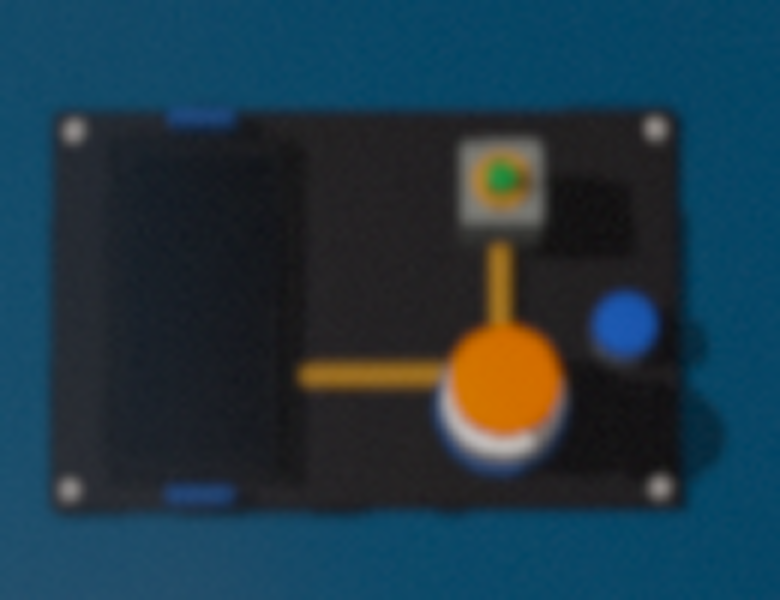

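View pics/sc.png

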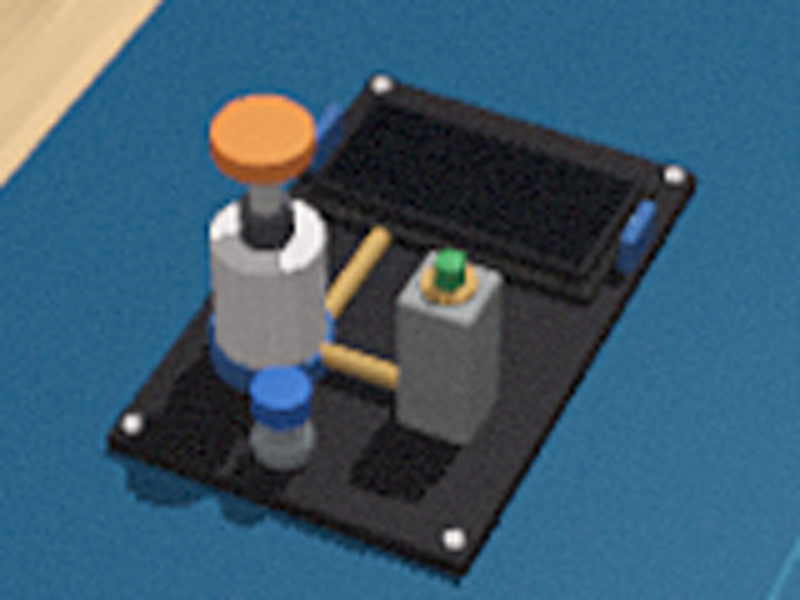

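The crops put the centre of the head's top face at about (506,379) in the top crop and (263,128) in the scene crop. The pin at (502,178) is only slightly out. I'll compute the target and the shift in tool axes.

```bash
python3 - <<'E'
from h import *
from scipy.spatial.transform import Rotation as Ro
S=ctrl.capture("scene");T=ctrl.capture("top")
f=lambda x,k,o:(x+.5)/k-.5+o
a=at_z(T,f(506,6,233),f(379,6,195),150);b=at_z(S,f(263,5,240),f(128,5,195),150)
p=at_z(T,f(502,6,233),f(178,6,195),105);print(a,b,"pin",p,np.linalg.norm((p-a)[:2]))
m=(a+b)/2; s=ctrl.sense();q=s["ee_rot"];R=Ro.from_quat(np.r_[q[1:],q[0]]).as_matrix()
g=np.array([m[0],m[1],200]);print(m,"tool shift",R.T@(g-s["eef_pos"]))
E
```

```text
[491.03646441 -44.6610197  150.        ] [490.0975673 -45.5363016 150.       ] pin [579.87741053 -43.10003144 105.        ] 88.85465881384525
[490.56701585 -45.09866065 150.        ] tool shift [-468.98465839 -374.13277362   31.22116187]
```

Both views agree within 1 mm, and the pin is 88.9 mm from the plunger against 90 expected. I'll shut the gripper and go above the head.

```bash
python3 -m inch '-15 -12 0 0 0 0;-27 -21.5 0 0 0 0;-27 -21.5 0 0 0 0;-27 -21.5 0 0 0 0;-27 -21.5 0 0 0 0;-27 -21.5 0 0 0 0;-27 -21.5 0 0 0 0;-27 -21.5 0 0 0 0;-27 -21.5 0 0 0 0;-27 -21.5 0 0 0 0' 0 60
python3 -m inch '-27 -21.5 0 0 0 0;-27 -21.5 0 0 0 0;-27 -21.5 0 0 0 0;-27 -21.5 5 0 0 0;-27 -21.5 5 0 0 0;-27 -21.5 5 0 0 0;-27 -21.5 5 0 0 0;-22 -18 5 0 0 0;0 0 5 0 0 0;0 0 0 0 0 0'
```

```text
time_s: 1.13
eef_pos: [363.0, 191.2, 231.5]
ee_rot: [0.0, 0.2, 0.98, 0.0]
force: [0.6, 0.7, 0.0]
grip_width: -0.001
grip_force: 0.0
time_s: 1.97
eef_pos: [490.4, -45.7, 200.0]
ee_rot: [-0.001, 0.201, 0.98, 0.0]
force: [-0.9, 0.9, 0.1]
grip_width: 0.002
grip_force: 0.0
```

```bash
python3 - <<'E'
from h import *
from scipy.spatial.transform import Rotation as Ro
s=ctrl.sense();q=s["ee_rot"];R=Ro.from_quat(np.r_[q[1:],q[0]]).as_matrix()
print(s["eef_pos"],s["joints"],s["grip_width"],s["force"],R.round(3).tolist(),"shift",R.T@(np.array([490.5,-45,165])-s["eef_pos"]))
S=ctrl.capture("scene");W=ctrl.capture("wrist")
print(proj(W,[490.5,-45,150]),proj(S,s["eef_pos"]),proj(S,[490.5,-45,150]))
a=cv2.resize(S["image"][165:285,240:360],(480,480),interpolation=2);b=cv2.resize(W["image"],(320,240))
o=np.zeros((480,800,3),np.uint8);o[:,:480]=a;o[:240,480:]=b;cv2.imwrite("pics/hov.png",o[:,:,::-1])
E
```

```text
[490.41079577 -45.7155345  200.04219223] [-3.31362071e-01  2.70497459e-01  1.63911257e+00  7.20782106e-05
  1.23438470e+00 -1.49735960e+00] 0.0018566954782559986 [-0.87070187  0.87439724  0.11145904] [[-0.919, 0.394, -0.002], [0.394, 0.919, 0.001], [0.002, -0.0, -1.0]] shift [ 0.1157009   0.69663323 35.04249562]
[317.53008828 264.88624585] [291.48528778 202.55680523] [292.47979095 220.10603223]
```

View pics/hov.png

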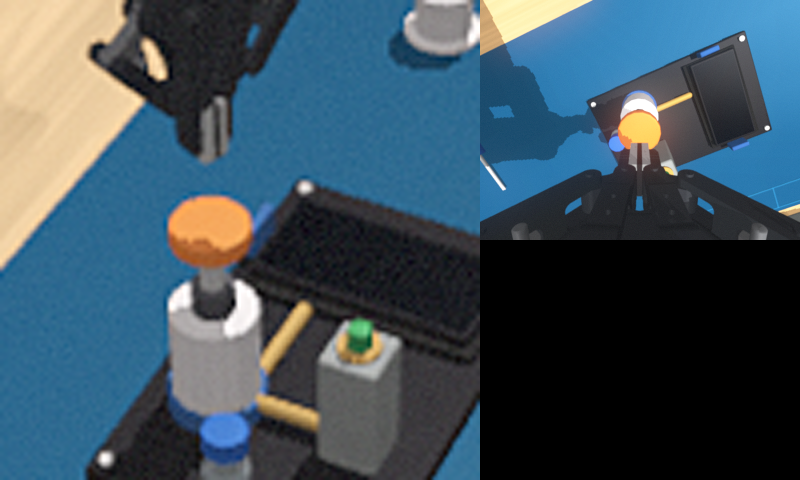

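The closed fingertips, at crop (210,158), stand squarely above the head at (210,220). Now the first press.

```bash
python3 -m inch '0 0.7 15 0 0 0;0 0 20 0 0 0;0 0 12 0 0 0;0 0 5 0 0 0;0 0 5 0 0 0;0 0 5 0 0 0;0 0 5 0 0 0;0 0 5 0 0 0;0 0 3 0 0 0;0 0 0 0 0 0'
```

```text
time_s: 2.9
eef_pos: [490.7, -43.4, 127.1]
ee_rot: [0.0, 0.2, 0.98, 0.0]
force: [-4.4, 3.3, 7.1]
grip_width: -0.001
grip_force: 3.0
```

```bash
python3 -m inch '0 0 2 0 0 0;0 0 0 0 0 0;0 0 -8 0 0 0;0 0 -8 0 0 0;0 0 -8 0 0 0;0 0 -8 0 0 0;0 0 -8 0 0 0;0 0 0 0 0 0;0 0 0 0 0 0;0 0 0 0 0 0'
python3 - <<'E'
from h import *
s=ctrl.sense();print(s["eef_pos"],s["force"])
S=ctrl.capture("scene");cv2.imwrite("pics/s1.png",cv2.resize(S["image"][180:280,250:370],(720,600),interpolation=2)[:,:,::-1])
E
```

```text
time_s: 3.73
eef_pos: [490.8, -44.3, 164.0]
ee_rot: [-0.0, 0.2, 0.98, -0.0]
force: [-0.5, 0.8, 0.4]
grip_width: -0.0
grip_force: 0.0
[490.76011486 -44.30748116 163.98455319] [-0.46106085  0.76809595  0.37799844]
```

View pics/s1.png

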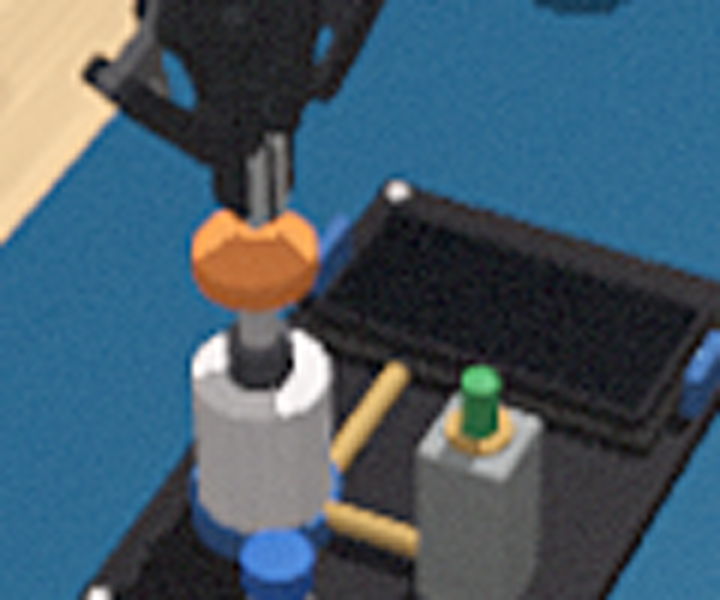

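The plunger sprang back and the pin has risen, with its tip now at (481,375). Pumping on, with full strokes.

```bash
python3 -m inch '0 0 12 0 0 0;0 0 11 0 0 0;0 0 10 0 0 0;0 0 8 0 0 0;0 0 0 0 0 0;0 0 0 0 0 0;0 0 -10 0 0 0;0 0 -11 0 0 0;0 0 -10 0 0 0;0 0 -10 0 0 0'
python3 -m inch '0 0 0 0 0 0;0 0 12 0 0 0;0 0 11 0 0 0;0 0 10 0 0 0;0 0 8 0 0 0;0 0 0 0 0 0;0 0 0 0 0 0;0 0 -14 0 0 0;0 0 -14 0 0 0;0 0 -13 0 0 0'
python3 -m inch '0 0 0 0 0 0;0 0 12 0 0 0;0 0 11 0 0 0;0 0 10 0 0 0;0 0 8 0 0 0;0 0 0 0 0 0;0 0 0 0 0 0;0 0 -14 0 0 0;0 0 -14 0 0 0;0 0 -13 0 0 0'
python3 -m inch '0 0 0 0 0 0;0 0 12 0 0 0;0 0 11 0 0 0;0 0 10 0 0 0;0 0 8 0 0 0;0 0 0 0 0 0;0 0 0 0 0 0;0 0 -14 0 0 0;0 0 -14 0 0 0;0 0 -13 0 0 0'
python3 -m inch '0 0 0 0 0 0;0 0 0 0 0 0;0 0 0 0 0 0;0 0 0 0 0 0;0 0 0 0 0 0;0 0 0 0 0 0;0 0 0 0 0 0;0 0 0 0 0 0;0 0 0 0 0 0;0 0 0 0 0 0'
python3 - <<'E'
from h import *
S=ctrl.capture("scene");cv2.imwrite("pics/s2.png",cv2.resize(S["image"][180:280,250:370],(720,600),interpolation=2)[:,:,::-1])
for z in(99,141):print(np.array(proj(S,[580,-44,z])-[250,180])*6)
E
```

```text
time_s: 4.62
eef_pos: [490.7, -44.2, 164.6]
ee_rot: [-0.0, 0.2, 0.98, 0.0]
force: [-0.8, 0.5, -0.6]
grip_width: 0.003
grip_force: 0.0
time_s: 5.45
eef_pos: [490.7, -44.2, 164.4]
ee_rot: [-0.0, 0.2, 0.98, 0.0]
force: [-0.4, 0.0, -0.1]
grip_width: 0.0
grip_force: 0.0
time_s: 6.28
eef_pos: [490.5, -44.2, 163.8]
ee_rot: [-0.001, 0.2, 0.98, 0.0]
force: [0.0, 1.0, -0.2]
grip_width: 0.001
grip_force: 0.0
time_s: 7.12
eef_pos: [490.5, -44.2, 163.5]
ee_rot: [-0.001, 0.2, 0.98, 0.0]
force: [0.1, -0.5, 0.9]
grip_width: -0.002
grip_force: 0.0
time_s: 7.95
eef_pos: [491.0, -44.3, 164.3]
ee_rot: [0.0, 0.2, 0.98, -0.0]
force: [0.9, -0.4, -0.1]
grip_width: 0.002
grip_force: 0.0
[478.52328075 415.42515658]
[479.62005236 330.91779215]
```

View pics/s2.png

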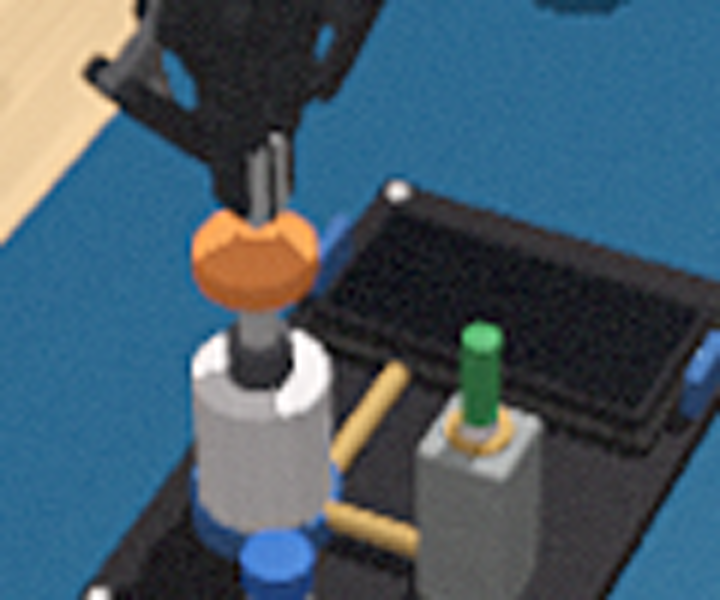

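The white band now shows at the foot of the pin (480,432), and the tip at y≈332 matches the 331 predicted for fully out. Two more strokes for margin, since extra ones do no harm, then I'll retreat.

```bash
python3 -m inch '0 0 0 0 0 0;0 0 12 0 0 0;0 0 11 0 0 0;0 0 10 0 0 0;0 0 8 0 0 0;0 0 0 0 0 0;0 0 0 0 0 0;0 0 -14 0 0 0;0 0 -14 0 0 0;0 0 -13 0 0 0'
python3 -m inch '0 0 0 0 0 0;0 0 12 0 0 0;0 0 11 0 0 0;0 0 10 0 0 0;0 0 8 0 0 0;0 0 0 0 0 0;0 0 0 0 0 0;0 0 -14 0 0 0;0 0 -14 0 0 0;0 0 -13 0 0 0'
python3 -m inch '0 0 0 0 0 0;0 0 -10 0 0 0;0 0 -15 0 0 0;0 0 -15 0 0 0;0 0 -15 0 0 0;0 0 -15 0 0 0;0 0 -10 0 0 0;0 0 0 0 0 0;0 0 0 0 0 0;0 0 0 0 0 0'
python3 - <<'E'
from h import *
S=ctrl.capture("scene");cv2.imwrite("pics/s3.png",cv2.resize(S["image"][140:300,230:400],(640,600),interpolation=2)[:,:,::-1])
E
```

```text
time_s: 8.83
eef_pos: [491.0, -44.3, 165.1]
ee_rot: [0.0, 0.2, 0.98, -0.0]
force: [0.8, -0.1, -0.2]
grip_width: 0.003
grip_force: 0.0
time_s: 9.67
eef_pos: [490.8, -44.2, 164.3]
ee_rot: [-0.0, 0.2, 0.98, 0.0]
force: [0.1, -0.1, -0.5]
grip_width: 0.004
grip_force: 0.0
time_s: 10.5
eef_pos: [490.6, -44.2, 243.2]
ee_rot: [-0.001, 0.2, 0.98, 0.0]
force: [0.5, -0.2, -0.5]
grip_width: 0.001
grip_force: 0.0
```

View pics/s3.png

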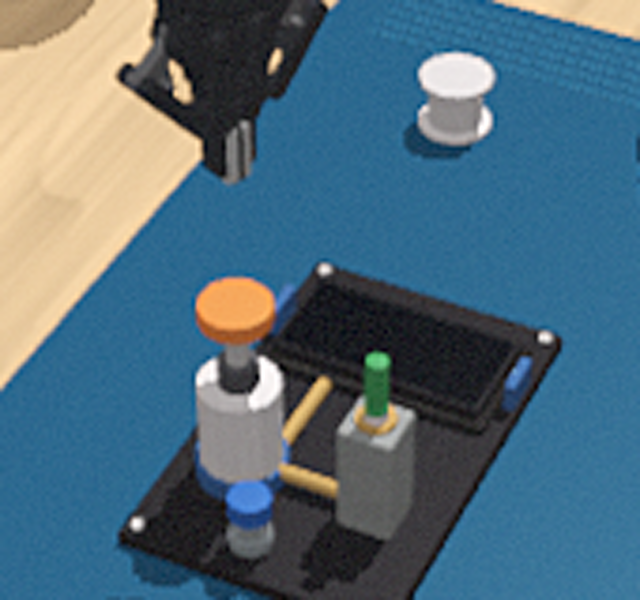

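The plunger is up at (237,300), the pin is out with its tip at (377,358), and the jar and phone look undisturbed. The hand is about 93 mm above the plunger head.

```bash
python3 -c "
from rig import ctrl
print(ctrl.finish_job())"
```

```text
the job is handed in; nothing more can be done
None
```

I pumped the plunger seven times until the pin was fully out with its white band showing, left the plunger up with the hand clear, and handed the job in; the last picture showed nothing moved nearby, but no verdict came back.

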